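Book a jar of spacer beads on the balance, then shut it away in the dry box

TASK

Book in the white jar of spacer beads that stands by itself in front of the tool tray: set it down gently in the centre of the balance pan, let go, and with the jar standing there press the blue record key fully down. Then stand the jar in the empty front pocket of the grey tray, beside the jar already stored there, and slide the loaded tray straight into the dry box until its front panel closes flush on the mouth. Never push the pan down onto its stop, do not tip either jar, and leave the other things on the bench alone.

Things in the scene. Friction and masses are not known exactly. Their poses are not given: they have to be found in the camera images.
- jar: The jar to be booked: round white plastic jar with a white screw lid, standing by itself in front of (nearer the robot than) the shallow tool tray; not the like jar at the very back of the bench. Diameter 47 mm over the lid (32 to 45 mm above its base), 44 mm below the lid, 45 mm tall, about 0.13 kg. Origin: centre of its underside; z up.
- jar_stored: A second jar of the same make and size, already standing in the rear pocket of the tray; it stays there and travels with the tray. Origin: centre of its underside.
- balance: Bench balance, fixed: white and grey housing 200 mm deep (x) by 160 mm wide (y), 50 mm high under the pan. Round steel pan on the rear half; sloping console with a green display on the left and the blue key on the right of its front (-x) end. Origin: centre of its underside; -x is its front (it is turned roughly towards the robot).
- pan_centre (a point): Centre of the top face of the round steel pan, 104 mm in diameter, about 68 mm above the bench; a ring 53 mm in diameter is engraved round it. The point moves with the pan. The centre of the jar must stand within 10 mm of it.
- pan (a joint): Sprung balance pan: how far it is pressed down, m. 0 = empty; it sinks 1.5 to 4 mm under the jar; its overload stop is at 0.012 (about 6 N in all) and it must not go past 0.011.
- key_top (a point): Centre of the top of the blue square record key (24 x 24 mm, small white square) on the console, about 45 mm above the bench. It slopes 0.2 rad down towards the balance's front. The nearest raised thing is the pan's edge, some 50 mm behind.
- record_key (a joint): Record key: 0 = up, 0.004 m = fully down (about 4 N); springs back. It counts as pressed beyond 0.003.
- bead_tray: Loose grey tray, 0.35 kg, on the bench before the dry box: plate 130 mm long (x), 88 mm wide (y), rim 11 mm high; two round pockets in line along x; at its -x end a front panel 114 mm wide, 61 mm high, 8 mm thick (inner face at x = -65 mm) with a bar handle. Origin: underside, under the middle of the plate; +x points away from the handle, towards the dry box.
- free_pocket (a point): Floor centre of the empty front pocket, 4 mm above the bench, 32 mm from the tray's origin towards the handle (33 mm behind the panel). Round white rim, 54 mm inside diameter, 7 mm high above the floor. A seated jar's origin coincides with this point.
- stored_pocket (a point): Floor centre of the rear pocket, 62 mm behind the free one; the stored jar stands here.
- tray_handle (a point): Middle of the tray's dark bar handle, 46 mm above the bench. Bar: 10 mm thick along the tray's x, 86 mm long along its y, 14 mm high; posts at y = +-38 mm lead to the panel; 35 mm clear between bar and panel. Axes as the tray's.
- dry_box: Dry box, fixed: aluminium lane, clear roof (top at 61 mm), white cartridge on its right. No sill: the tray slides on the bench. Origin: middle of the open mouth, on the bench; +x points into the lane. Lane 92 mm wide (2 mm beside the tray each side), 56 mm high, walls 10 mm thick, mouth flared. Home, the panel touches the wall ends: tray origin at x = 65 mm, y = 0 here, x axes parallel.
- primer: Bystander: amber dropper bottle to the left of the tool tray, diameter 34 mm, 88 mm tall. Origin: centre of its underside.
- film_tape: Bystander: roll of amber film tape near the front left corner, diameter 60 mm, 12 mm high. Origin: centre of its underside.
- dose_meter: Bystander: hand-held dose meter near the right edge, 105 x 58 x 23 mm. Origin: centre of its underside.
- calliper: Bystander: digital calliper lying flat near the front edge, 56 x 156 x 12 mm. Origin: centre of its underside.
Things that resemble listed ones, but are neither listed nor needed, are in the scene too. What is shaped like the jar but black is not meant.

How it is judged (in metres and radians):
On the way, in this order (a step that is already met when the one before it is completed fails the run):
1. the jar stands upright and released, centred on the balance pan, and the pan has settled (horizontal distance between jar and pan_centre below 0.01 m and angle between jar's own z axis and vertical below 0.1 rad and contact force between jar and balance above 0.3 N and contact force between the fingers and jar below 0.05 N and value of joint pan above 0.0007 m and velocity of joint pan between -0.004 and 0.004 m/s and linear speed of jar below 0.01 m/s), for 0.3 s.
2. the record key is pressed down while the jar stands centred on the pan (value of joint record_key above 0.003 m and horizontal distance between jar and pan_centre below 0.01 m and angle between jar's own z axis and vertical below 0.1 rad and contact force between jar and balance above 0.3 N and contact force between the fingers and jar below 0.05 N and value of joint pan above 0.0007 m), for 0.05 s.
3. the jar stands released in the front pocket of the tray, the tray still outside the dry box (horizontal distance between jar and free_pocket below 0.006 m and z of jar in the frame of free_pocket between -0.004 and 0.004 m and angle between each of jar, jar_stored's own z axis and vertical below 0.1 rad and horizontal distance between jar_stored and stored_pocket below 0.006 m and z of jar_stored in the frame of stored_pocket between -0.004 and 0.004 m and contact force between the fingers and jar below 0.05 N and x of bead_tray in the frame of dry_box below -0.03 m), for 0.2 s.
At the end, for the whole second after the job is handed in: The tray is fully home in the dry box (panel within 4 mm of the mouth, straight), flat on the bench, both jars upright in their pockets (within 6 mm), the pan empty and the key up, all at rest (horizontal distance between jar and free_pocket below 0.006 m and z of jar in the frame of free_pocket between -0.004 and 0.004 m and angle between each of jar, jar_stored's own z axis and vertical below 0.1 rad and horizontal distance between jar_stored and stored_pocket below 0.006 m and z of jar_stored in the frame of stored_pocket between -0.004 and 0.004 m and x of bead_tray in the frame of dry_box between 0.061 and 0.07 m and y of bead_tray in the frame of dry_box between -0.005 and 0.005 m and angle between the x axis of bead_tray and the x axis of dry_box, either way round below 0.05 rad and height (world z) of bead_tray below 0.004 m and angle between bead_tray's own z axis and vertical below 0.05 rad and value of joint pan below 0.0006 m and value of joint record_key below 0.001 m and linear speed of each of bead_tray, jar, jar_stored below 0.01 m/s); the robot touches nothing.
It fails at once if the pan is pushed down onto its overload stop (value of joint pan above 0.011 m).
It fails at once if a jar is tipped (angle between any of jar, jar_stored's own z axis and vertical above 0.6 rad).
It fails at once if a bystander (dropper bottle, film tape, dose meter, calliper) is moved more than 30 mm (distance of any of primer, film_tape, dose_meter, calliper from where it was at the start of the episode above 0.03 m).
It also fails if it takes over 72 s, if anything falls off the work surface, if the arm or the gripper's body presses on something with over 40 N, if the wrist force passes 120 N, or if a joint passes its speed limit or range.

ROBOT

A 6-joint arm with a two-finger parallel gripper is mounted at the origin on a cart in front of the work surface, level with it; the furniture and walls round the work are solid. World frame = base frame: x ahead of the robot, y to its left, z up, the work surface at z = 0. Lengths are in m, angles in degrees, forces in N, time in s.
With the tool pointing down it reaches from about 0.25 to 0.725 m from the base axis. Payload 9.7 kg.
Tool frame: the origin (TCP) lies at the very end of the fingers, on their centre line; the grasp point (between the pads) lies 19 mm behind it; z points along the fingers, y is the direction in which the jaws open and shut (so a half turn about z gives the same grasp; the last joint's range is limited). The gripper opens to 85 mm and grips with 20 to 120 N. Pads are 22 mm wide; open, the fingers measure 114 mm over their backs; the gripper's body (76 mm by 85 mm) begins 54 mm behind the grasp point. The pads swing forward as they close: fully open they stand 13 mm farther back than shut.
Start: joints at [68.354, 4.979, 10.078, 95.1, 0, 90], TCP at [0.203, 0.511, 0.231] pointing down, gripper open.
Joint ranges: [-179.16, 179.16], [-48.56, 103.87], [-65.8, 70.77], [-126.05, 130.52], [-82.76, 87.17], [-180, 180]. Speed limits (degrees/s): [127.2, 127.2, 147.25, 180, 180, 180].

INTERFACE

Orientations are given as [roll, pitch, yaw] about the fixed x, y, z axes, in that order (R = Rz(yaw) Ry(pitch) Rx(roll)).
In Python, from workcell import bot gives the robot as it stands. The module is installed in compiled form; this text tells all that it offers.
- The arm moves only by the tool arm_command, never from a script. Its argument "increments" is a list of rows, each a list of 7 numbers: the gripper command: -1 is fully open, 1 is shut, values between are in proportion, then the shift along the tool's x, y, z in cm, then the turn, a rotation vector about the tool's x, y, z in degrees. In form: [[gripper, x, y, z, rx, ry, rz], ...]. A call has 1 to 10 rows; each row shifts and turns the commanded pose from where the row before left it, along the tool's axes as they then stand; what a row does not reach is not made up. A row lasts 1/8 s, in which the tool goes at most 62.5 mm and 10.7 degrees, less where a joint would pass 70% of its speed; a pose out of reach is approached as far as the arm can. A call is refused whole if a number of a shift passes 6.25 or a number of a turn 10.7, either way. A call with a gripper value outside its range is refused whole. The fingers move at their own pace and stop on an object; "grip_force" is the grip in N (left out, the last holds). Time passes only in rows, so rows that do not move let the fingers close. It gives the time, the measured TCP pose, the force and the opening at its end, in the units of the state.
- bot.get_obs(): the state, without advancing time (a new reading comes with each control period).
- bot.camera(name): name is "scene" or "top" or "wrist"; returns a dict with "color" (400x640x3 uint8, red, green, blue), "fx", "fy", "cx", "cy" (pixels), "origin" and "attitude" of the camera in the world. Camera axes: x right, y up, looking along -z (the intrinsics and any distortion apply to the point x, -y, -z); pixel columns grow to the right and rows downward; lengths in m; the calibration is good to about 2 mm. A picture is of the moment at which its call begins. There is no depth.
- bot.job_done(): hands the job in, once; it reports no verdict.
The state is a dict: "time": time; "q": joint angles; "qd": joint speeds; "joint_efforts": joint torques, N m; "ee_pos": TCP position; "tcp_rot": TCP orientation; "wrist_force": force on the tool from outside, world axes, zero at the start; "torque": the same for the moment, N m; "opening": finger opening in m.
Only numpy, scipy, OpenCV 4.12 (cv2) and the standard library are available. Lean on these libraries where they do the work, as an engineer would, in place of code of your own. Each camera call takes 0.05 s, during which the arm holds its last target. There are 200 camera calls.

## Working session

There is one attempt and no reset: what is moved stays moved. The work goes in short steps, Python scripts to look and compute and a tool call to move; the robot and the scene stay as the last step left them, time stands still between calls to the robot, and variables do not carry over. Pictures are saved under pics/ and viewed, about 8 in all and at most 12, crops included, and the job is handed in when it is done.

Besides the shell and the picture viewer there is one more tool, called after ">>>" as name(argument=value, ...) on one line, values as JSON. arm_command: Moves the arm, as the interface text tells. Its arguments: {"type":"object","properties":{"increments":{"type":"array"},"grip_force":{"type":"number"}},"required":["increments"]}

```bash
mkdir -p pics; cat > h.py <<'E'
import numpy as np, cv2
from scipy.spatial.transform import Rotation as R
from workcell import bot
def snap(n,f=None):
    c=bot.camera(n)
    if f: cv2.imwrite('pics/'+f,c['color'][:,:,::-1])
    return c
def rot(c):
    a=np.array(c['attitude'],float)
    return a if a.shape==(3,3) else R.from_euler('xyz',a,degrees=True).as_matrix() if a.size==3 else R.from_quat(a).as_matrix()
def px2w(c,u,v,z):
    d=rot(c)@np.array([(u-c['cx'])/c['fx'],-(v-c['cy'])/c['fy'],-1])
    o=np.array(c['origin']); return o+d*(z-o[2])/d[2]
def w2px(c,p):
    q=rot(c).T@(np.array(p)-np.array(c['origin'])); return c['cx']+c['fx']*q[0]/-q[2], c['cy']-c['fy']*q[1]/-q[2]
E
python3 - <<'E'
from h import *
for n in('scene','top'):
    c=snap(n,n+'0.png'); print({k:v for k,v in c.items() if k!='color'})
    np.save(n+'0.npy',c,allow_pickle=True)
print(bot.get_obs())
E
```

```text
{'fx': 492.1258672937986, 'fy': 492.1258672937986, 'cx': 321.71440047082723, 'cy': 200.03767160809764, 'origin': array([ 0.72252617, -1.04345189,  1.44553995]), 'attitude': array([36.88525283,  0.63244074,  9.95669846])}
{'fx': 434.38873310215837, 'fy': 434.38873310215837, 'cx': 317.9019921374168, 'cy': 194.95557788200054, 'origin': array([ 0.35820834, -0.05350413,  1.43280898]), 'attitude': array([  8.11024796,   1.30313662, -90.9611305 ])}
{'time': 0.1, 'q': array([6.83551583e+01, 5.00707094e+00, 1.00403521e+01, 9.51002321e+01,
       1.14945365e-03, 9.00004721e+01]), 'qd': array([-0.00544842, -0.10116228,  0.12186532,  0.01349438, -0.04470466,
        0.0059406 ]), 'joint_efforts': array([-1.40990367e-03, -5.21560836e+01,  4.65653586e+01,  1.60146179e-02,
       -5.54925884e-05,  3.38143559e-05]), 'ee_pos': array([0.20278824, 0.5110313 , 0.23067456]), 'tcp_rot': array([-1.79933049e+02, -1.14890122e-03,  1.58354685e+02]), 'wrist_force': array([-0.49219825,  0.49044325, -0.05137435]), 'torque': array([ 0.02286774,  0.0654648 , -0.01341053]), 'opening': 0.08525443378988433}
```

View pics/top0.png

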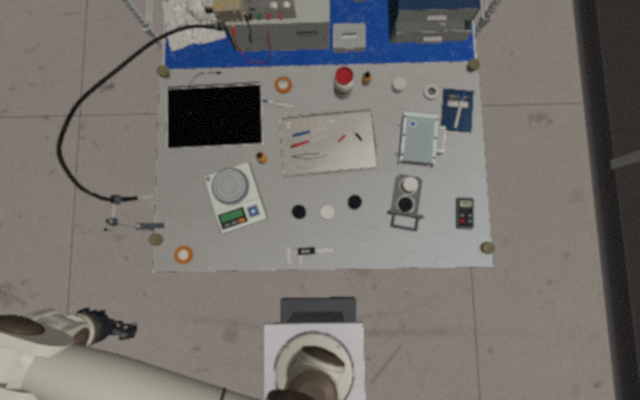

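View pics/scene0.png

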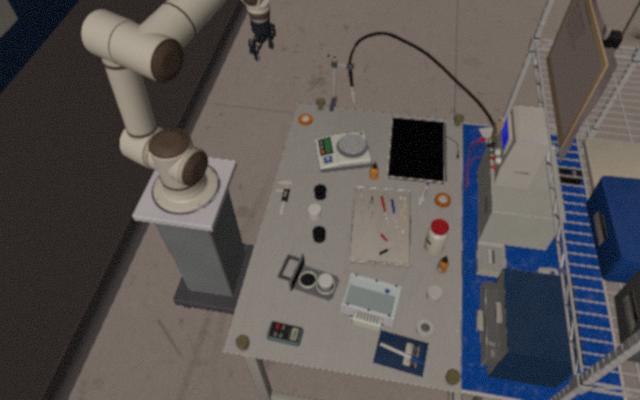

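The top view, left to right:
- **Pan:** (230,185), with the key at (253,211).
- **Round things that could be the jar:** black at (299,212), white at (327,212), black at (355,202), white at the back at (399,84), and the stored jar at (410,184).
- **Choice:** the white one at (327,212), alone in front of the tool tray. 
- **Tray:** free pocket (405,204), handle (404,225).
- **Dry box:** (418,138).

Next is a close crop to check the choice, with first measurements.

```bash
python3 - <<'E'
from h import *
c=np.load('top0.npy',allow_pickle=True).item()
im=c['color'][95:245,195:455]
cv2.imwrite('pics/crop1.png',cv2.resize(im[:,:,::-1],None,fx=3,fy=3,interpolation=cv2.INTER_CUBIC))
for n,u,v,z in [('jar',327.5,212,.045),('pan',230,185,.068),('key',253.5,211,.045),('stored',410,184,.049),('free',405,204,.011),('handle',404,227,.053),('mouthL',400,163,.061),('mouthR',433,165,.061)]:
    print(n,px2w(c,u,v,z).round(3))
E
```

```text
jar [ 0.501 -0.055  0.045]
pan [0.591 0.255 0.068]
key [0.508 0.183 0.045]
stored [ 0.586 -0.322  0.049]
free [ 0.526 -0.31   0.011]
handle [ 0.448 -0.296  0.053]
mouthL [ 0.653 -0.291  0.061]
mouthR [ 0.644 -0.396  0.061]
```

View pics/crop1.png

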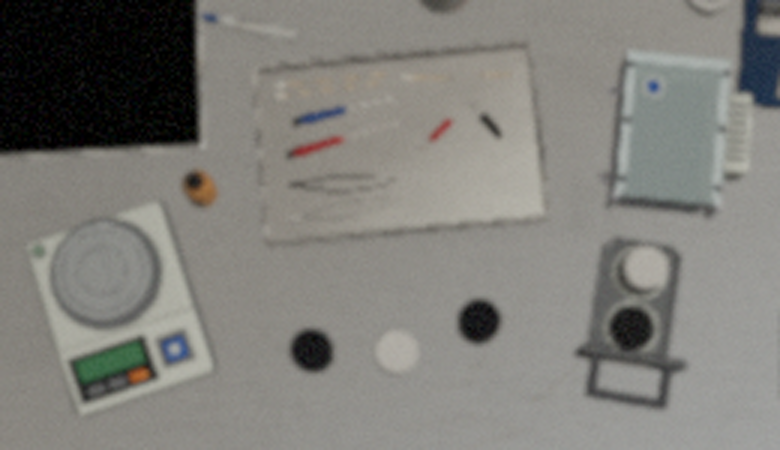

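The chosen jar is the white disc at crop (397,352), clearly white between two black ones. The free pocket at crop (632,328) shows a dark floor inside a white rim, which I'll check later from close up. I'll go over the balance first for a close look.

```bash
cat >> h.py <<'E'
def go(p,yaw=None):
    "tool-axis shift (cm) to reach world p from measured pose, and yaw turn about tool z"
    o=bot.get_obs(); M=R.from_euler('xyz',o['tcp_rot'],degrees=True)
    s=M.inv().apply(np.array(p)-o['ee_pos'])*100
    print('t',round(o['time'],2),'pos',o['ee_pos'].round(4),'rpy',o['tcp_rot'].round(2),'F',o['wrist_force'].round(1),'open',round(o['opening'],4))
    t=None
    if yaw is not None: t=(M.inv()*R.from_euler('xyz',[180,0,yaw],degrees=True)).as_rotvec(degrees=True).round(2)
    print('shift cm',s.round(2),'rows>=',np.ceil(np.linalg.norm(s)/6.2),'turn(after shift)',t)
E
python3 -c "
from h import *
go([.54,.2,.33],130)"
```

```text
t 0.1 pos [0.2028 0.511  0.2307] rpy [-179.93   -0.    158.35] F [-0.5  0.5 -0.1] open 0.0853
shift cm [-42.82 -16.48  -9.91] rows>= 8.0 turn(after shift) [-7.000e-02  2.000e-02  2.835e+01]
```

>>> arm_command(increments=[[-1, -5.35, -2.06, -1.24, 0, 0, 0], [-1, -5.35, -2.06, -1.24, 0, 0, 0], [-1, -5.35, -2.06, -1.24, 0, 0, 0], [-1, -5.35, -2.06, -1.24, 0, 0, 0], [-1, -5.35, -2.06, -1.24, 0, 0, 0], [-1, -5.35, -2.06, -1.24, 0, 0, 0], [-1, -5.35, -2.06, -1.24, 0, 0, 0], [-1, -5.35, -2.06, -1.24, 0, 0, 0], [-1, 0, 0, 0, 0, 0, 0]])

```text
time: 1.23
ee_pos: [0.5423, 0.1975, 0.3297]
tcp_rot: [-179.9, -0.0, 158.1]
wrist_force: [-0.2, 0.4, -0.0]
opening: 0.0853
```

```bash
python3 - <<'E'
from h import *
c=snap('wrist','w1.png'); np.save('w1.npy',c,allow_pickle=True)
print(c['origin'],c['attitude'],c['fx'],c['cx'],c['cy']); print(bot.get_obs()['q'].round(1))
go([.501,-.055,.25],130)
print([w2px(c,p) for p in ([.591,.255,.068],[.508,.183,.045])])
E
```

```text
[0.48284971 0.22200027 0.47198458] [-1.51087039e+01  5.48024984e-02  6.81172351e+01] 276.35249415945697 321.2224727742514 196.8428427375855
[ 20.2  12.7  30.1 107.4   0.   42. ]
t 1.27 pos [0.541  0.1989 0.3297] rpy [-1.7996e+02 -6.0000e-02  1.5818e+02] F [-0.1  1.1 -0.3] open 0.0848
shift cm [ -5.73 -25.05   7.98] rows>= 5.0 turn(after shift) [-0.06 -0.05 28.18]
[(np.float64(368.9538580731749), np.float64(183.27868412680087)), (np.float64(303.9337459976661), np.float64(147.91506922885654))]
```

View pics/w1.png

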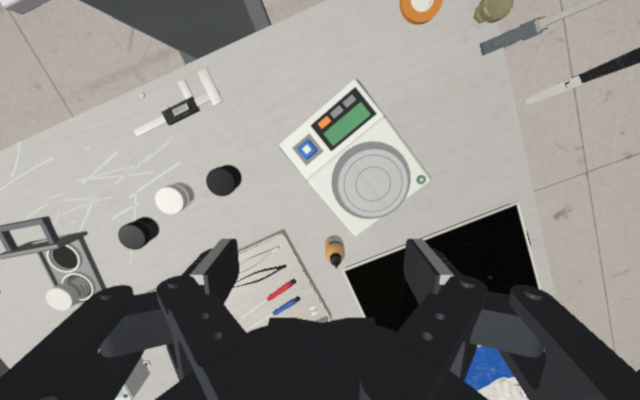

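The wrist view shows pan centre near (372,182), key near (307,150), the white jar near (172,199) between black ones at (223,180) and (138,233), and the empty pocket with a black floor near (64,257). I'll measure pan, key and jar here.

```bash
python3 - <<'E'
from h import *
c=np.load('w1.npy',allow_pickle=True).item(); im=c['color']; hsv=cv2.cvtColor(im,cv2.COLOR_RGB2HSV); g=cv2.cvtColor(im,cv2.COLOR_RGB2GRAY)
m=cv2.inRange(hsv,(100,90,60),(130,255,255)); m[:120]=0;m[180:]=0;m[:,:280]=0;m[:,330:]=0
p=cv2.findNonZero(m); (u,v),s,a=cv2.minAreaRect(p); k=px2w(c,u,v,.045); print('key',u,v,s,k.round(4))
h=cv2.HoughCircles(g[120:240,310:440],cv2.HOUGH_GRADIENT_ALT,1,10,param1=150,param2=.5,minRadius=10,maxRadius=50); print('pan circles',None if h is None else h[0]+[310,120,0])
# pan: threshold vs white housing
sub=g[120:240,310:440]; print('pan/housing grey',g[182,350],g[200,400],g[225,360],g[150,330])
m=((g>60)&(g<200)).astype(np.uint8); 
yy,xx=np.mgrid[:400,:640]; m[(xx-372)**2+(yy-181)**2>46**2]=0
m=cv2.morphologyEx(m,cv2.MORPH_OPEN,np.ones((5,5)))
ct=max(cv2.findContours(m,cv2.RETR_EXTERNAL,cv2.CHAIN_APPROX_NONE)[0],key=cv2.contourArea)
e=cv2.fitEllipse(cv2.convexHull(ct)); print('pan ell',e,px2w(c,*e[0],.068).round(4), 'diam', e[1][1]/c['fx']*(c['origin'][2]-.068)) 
m=cv2.inRange(hsv,(0,0,205),(180,40,255)); m[:175]=0;m[225:]=0;m[:,:145]=0;m[:,195:]=0
x,y,w,hh=cv2.boundingRect(m); print('jar bbox',x,y,w,hh)
ct=max(cv2.findContours(m,cv2.RETR_EXTERNAL,cv2.CHAIN_APPROX_NONE)[0],key=cv2.contourArea); print(cv2.minAreaRect(ct))
M=cv2.moments(ct); print('jar', px2w(c,M['m10']/M['m00'],M['m01']/M['m00'],.025).round(4))
go([.501,-.055,.25],130)
E
```

```text
key 306.7705078125 149.02459716796875 (15.364426612854004, 15.236390113830566) [0.5112 0.1864 0.045 ]
pan circles [[372.         182.          37.00287628]
 [372.         182.          28.76211739]
 [372.         182.          17.30784798]
 [338.         135.          14.02935982]]
pan/housing grey 196 191 227 162
pan ell ((373.358642578125, 183.244140625), (80.50499725341797, 86.99585723876953), 143.33836364746094) [0.5934 0.2611 0.068 ] diam 0.12717448036000356
jar bbox 145 175 38 41
((168.0, 200.5), (27.0, 28.0), 90.0)
jar [ 0.5046 -0.0649  0.025 ]
t 1.27 pos [0.541  0.1989 0.3297] rpy [-1.7996e+02 -6.0000e-02  1.5818e+02] F [-0.1  1.1 -0.3] open 0.0848
shift cm [ -5.73 -25.05   7.98] rows>= 5.0 turn(after shift) [-0.06 -0.05 28.18]
```

>>> arm_command(increments=[[-1, -1.15, -5.0, 1.6, 0, 0, 0], [-1, -1.15, -5.0, 1.6, 0, 0, 0], [-1, -1.15, -5.0, 1.6, 0, 0, 0], [-1, -1.15, -5.0, 1.6, 0, 0, 0], [-1, -1.15, -5.0, 1.6, 0, 0, 0], [-1, 0, 0, 0, 0, 0, 9.4], [-1, 0, 0, 0, 0, 0, 9.4], [-1, 0, 0, 0, 0, 0, 9.4], [-1, 0, 0, 0, 0, 0, 0]])

```text
time: 2.4
ee_pos: [0.5007, -0.0523, 0.2503]
tcp_rot: [-180.0, -0.0, 130.3]
wrist_force: [0.5, 0.5, 0.0]
opening: 0.0854
```

```bash
python3 - <<'E'
from h import *
b=np.load('w1.npy',allow_pickle=True).item(); print('pan w1',px2w(b,372,182,.068).round(4))
c=snap('wrist','w2.png'); np.save('w2.npy',c,allow_pickle=True); im=c['color']; hsv=cv2.cvtColor(im,cv2.COLOR_RGB2HSV)
u,v=w2px(c,[.502,-.06,.045]); print('pred',u,v)
g=cv2.cvtColor(im,cv2.COLOR_RGB2GRAY)
u,v=int(u),int(v); y0,x0=max(v-50,0),max(u-50,0)
h=cv2.HoughCircles(g[y0:v+50,x0:u+50],cv2.HOUGH_GRADIENT_ALT,1,10,param1=150,param2=.5,minRadius=12,maxRadius=40)
print('r expected',c['fx']*.0235/(c['origin'][2]-.045))
if h is not None:
    for a in h[0]: print(a+[x0,y0,0], px2w(c,a[0]+x0,a[1]+y0,.045).round(4))
go([.501,-.055,.25],130)
E
```

```text
pan w1 [0.5909 0.2599 0.068 ]
pred 317.25569941868764 179.90215979743778
r expected 18.68573216753629
[322.         177.          18.57454681] [ 0.5042 -0.0532  0.045 ]
t 2.45 pos [ 0.5008 -0.0525  0.2504] rpy [ 1.8000e+02 -1.0000e-02  1.3043e+02] F [-0.   0.5  0. ] open 0.0854
shift cm [-0.21 -0.15  0.04] rows>= 1.0 turn(after shift) [ 0.   -0.01  0.43]
```

View pics/w2.png

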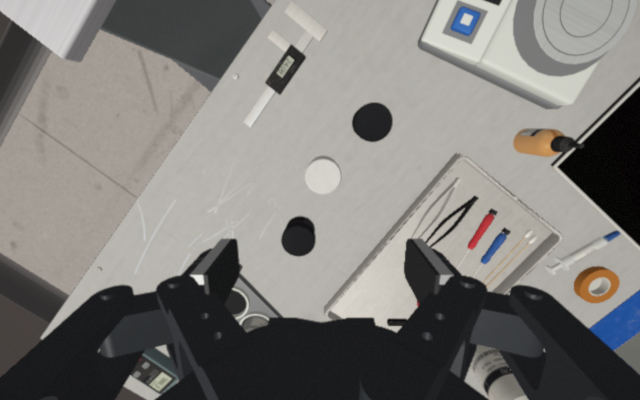

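The wrist view shows the jar at (322,177) and black jars at (372,121) and (299,236), both clear of the jaw line (horizontal here). I descend and grip.

>>> arm_command(increments=[[-1, -0.24, 0.21, 5.5, 0, 0, 0], [-1, 0, 0, 5.5, 0, 0, 0], [-1, 0, 0, 5.5, 0, 0, 0], [-1, 0, 0, 4.2, 0, 0, 0], [-1, 0, 0, 3.0, 0, 0, 0], [-1, 0, 0, 0, 0, 0, 0], [0.2, 0, 0, 0, 0, 0, 0], [0.6, 0, 0, 0, 0, 0, 0], [1, 0, 0, 0, 0, 0, 0], [1, 0, 0, 0, 0, 0, 0]], grip_force=30)

```text
time: 3.7
ee_pos: [0.5052, -0.054, 0.0153]
tcp_rot: [179.9, 0.1, 130.2]
wrist_force: [-1.2, 0.6, 6.2]
opening: 0.0462
```

```bash
python3 - <<'E'
from h import *
go([.504,-.053,.2])
E
```

```text
t 3.7 pos [ 0.5052 -0.054   0.0153] rpy [1.7990e+02 1.0000e-01 1.3018e+02] F [-1.2  0.6  6.2] open 0.0462
shift cm [  0.12   0.   -18.47] rows>= 3.0 turn(after shift) None
```

>>> arm_command(increments=[[1, 0, 0, -2, 0, 0, 0], [1, 0, 0, -6, 0, 0, 0], [1, 0, 0, -6, 0, 0, 0], [1, 0, 0, -6, 0, 0, 0], [1, 3, 4.4, 0, 0, 0, 0], [1, 3, 4.4, 0, 0, 0, 0], [1, 3, 4.4, 0, 0, 0, 0], [1, 3, 4.4, 0, 0, 0, 0], [1, 3, 4.4, 0, 0, 0, 0], [1, 3, 4.4, 0, 0, 0, 0]])

```text
time: 4.95
ee_pos: [0.5903, 0.2557, 0.2142]
tcp_rot: [179.9, 0.0, 130.2]
wrist_force: [0.0, -0.7, -0.3]
opening: 0.0461
```

>>> arm_command(increments=[[1, 0, 0, 0, 0, 0, 0], [1, 0, 0, 0, 0, 0, 0]])

```text
time: 5.2
ee_pos: [0.5899, 0.2539, 0.2137]
tcp_rot: [-180.0, 0.0, 130.2]
wrist_force: [0.4, 0.0, -1.4]
opening: 0.0462
```

```bash
python3 - <<'E'
from h import *
c=snap('wrist','w3.png'); np.save('w3.npy',c,allow_pickle=True); im=c['color']; g=cv2.cvtColor(im,cv2.COLOR_RGB2GRAY)
u,v=w2px(c,[.591,.258,.068]); print('pred',u,v, 'jar pred',w2px(c,bot.get_obs()['ee_pos']+[0,0,.03]))
h=cv2.HoughCircles(g,cv2.HOUGH_GRADIENT_ALT,1,5,param1=150,param2=.5,minRadius=12,maxRadius=70)
if h is not None:
    for a in h[0]: print(a, px2w(c,a[0],a[1],.068).round(4), 'R mm',1000*a[2]*(c['origin'][2]-.068)/c['fx'])
go([.591,.258,.15])
E
```

```text
pred 323.45839265960416 182.70480320682327 jar pred (np.float64(317.9400469219093), np.float64(271.2497790630829))
[325.       265.        59.465164] [0.6553 0.185  0.068 ] R mm 61.94313086140292
[325.       265.        48.097523] [0.6553 0.185  0.068 ] R mm 50.101790440989866
[328.       183.        40.484486] [0.5949 0.2609 0.068 ] R mm 42.17150920262034
[281.       158.        64.752335] [0.5403 0.2495 0.068 ] R mm 67.45062393744381
[301.       194.        63.436897] [0.5806 0.2329 0.068 ] R mm 66.08037097527496
[266.       127.        43.117207] [0.5095 0.2644 0.068 ] R mm 44.91393977670355
[301.       194.        47.800167] [0.5806 0.2329 0.068 ] R mm 49.79204390276833
[328.       183.        49.627724] [0.5949 0.2609 0.068 ] R mm 51.69575443563092
[339.      150.       54.25486] [0.5809 0.2946 0.068 ] R mm 56.51570809760832
[275.      169.       54.19033] [0.5426 0.2363 0.068 ] R mm 56.448491841484916
[305.      246.       53.63862] [0.6225 0.1886 0.068 ] R mm 55.87378654463808
[260.      118.       41.82701] [0.4996 0.2674 0.068 ] R mm 43.5699808666607
[251.      141.       29
[... 2442 characters left out ...]
8] [0.6344 0.2697 0.068 ] R mm 16.994191349422096
[ 92.       170.        17.871761] [0.3963 0.1113 0.068 ] R mm 18.616494082229583
[602.      346.       16.29838] [0.9962 0.3245 0.068 ] R mm 16.977548011955616
[454.      280.       16.99926] [0.7837 0.268  0.068 ] R mm 17.707634189024752
[175.       255.        16.846958] [0.516  0.0839 0.068 ] R mm 17.548986897421432
[200.       346.        18.049023] [ 0.6083 -0.0035  0.068 ] R mm 18.80114245601878
[539.       388.        14.649716] [0.9897 0.2305 0.068 ] R mm 15.26018365437551
t 5.25 pos [0.5899 0.2533 0.2139] rpy [1.7999e+02 1.0000e-02 1.3014e+02] F [-0.2 -0.7 -1.6] open 0.0459
shift cm [0.29 0.38 6.39] rows>= 2.0 turn(after shift) None
```

View pics/w3.png

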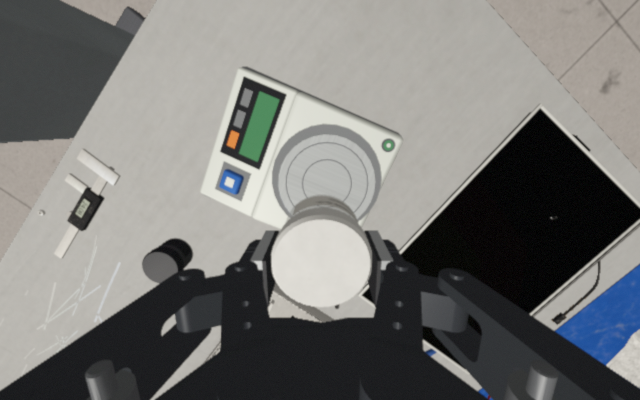

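The view shows the jar held level between the pads, the pan's concentric rings at (328,183) with the right radii (25, 42 and 52 mm), and the key at (231,182). I lower it to just above the pan.

>>> arm_command(increments=[[1, 0.29, 0.78, 0, 0, 0, 0], [1, 0, 0, 4, 0, 0, 0], [1, 0, 0, 4, 0, 0, 0], [1, 0, 0, 3, 0, 0, 0], [1, 0, 0, 1.0, 0, 0, 0], [1, 0, 0, 0.5, 0, 0, 0], [1, 0, 0, 0.3, 0, 0, 0], [1, 0, 0, 0.2, 0, 0, 0], [1, 0, 0, 0, 0, 0, 0]])

```text
time: 6.38
ee_pos: [0.5943, 0.2613, 0.084]
tcp_rot: [180.0, 0.0, 130.2]
wrist_force: [-0.6, 0.3, -1.6]
opening: 0.0458
```

```bash
python3 - <<'E'
from h import *
go([.594,.2605,.081])
E
```

```text
t 6.38 pos [0.5943 0.2613 0.084 ] rpy [1.7996e+02 1.0000e-02 1.3016e+02] F [-0.6  0.3 -1.6] open 0.0458
shift cm [-0.04 -0.07  0.3 ] rows>= 1.0 turn(after shift) None
```

>>> arm_command(increments=[[1, 0, 0, 0.1, 0, 0, 0], [1, 0, 0, 0.1, 0, 0, 0], [1, 0, 0, 0.1, 0, 0, 0], [1, 0, 0, 0, 0, 0, 0], [1, 0, 0, 0, 0, 0, 0]])

```text
time: 7.0
ee_pos: [0.5942, 0.2613, 0.0807]
tcp_rot: [180.0, 0.0, 130.2]
wrist_force: [1.3, 1.0, 0.0]
opening: 0.0462
```

>>> arm_command(increments=[[-0.15, 0, 0, 0, 0, 0, 0], [-0.25, 0, 0, 0, 0, 0, 0], [-0.4, 0, 0, 0, 0, 0, 0], [-0.7, 0, 0, 0, 0, 0, 0], [-0.7, 0, 0, 0, 0, 0, 0], [-0.7, 0, 0, -2, 0, 0, 0], [-0.7, 0, 0, -5, 0, 0, 0], [-0.7, 0, 0, -5, 0, 0, 0], [-0.7, 0, 0, 0, 0, 0, 0], [-0.7, 0, 0, 0, 0, 0, 0]])

```text
time: 8.25
ee_pos: [0.5941, 0.2612, 0.2001]
tcp_rot: [-180.0, -0.0, 130.2]
wrist_force: [-0.1, 0.2, -0.1]
opening: 0.0726
```

```bash
python3 - <<'E'
from h import *
c=snap('wrist','w4.png'); np.save('w4.npy',c,allow_pickle=True); im=c['color']; g=cv2.cvtColor(im,cv2.COLOR_RGB2GRAY); hsv=cv2.cvtColor(im,cv2.COLOR_RGB2HSV)
u,v=map(int,w2px(c,[.5942,.2605,.11])); print('pred jar',u,v,'pan pred',w2px(c,[.5942,.2605,.066]))
h=cv2.HoughCircles(g[v-70:v+70,u-75:u+75],cv2.HOUGH_GRADIENT_ALT,1,5,param1=150,param2=.6,minRadius=15,maxRadius=70)
if h is not None:
    for a in h[0]: x,y=a[0]+u-75,a[1]+v-70; print(x,y,a[2],'jar',px2w(c,x,y,.11).round(4),'pan',px2w(c,x,y,.066).round(4),'Rmm lid/pan',[(1000*a[2]*(c['origin'][2]-z)/c['fx']).round(1) for z in(.11,.066)])
k=w2px(c,[.512,.187,.045]); print('key pred',k)
m=cv2.inRange(hsv,(100,90,60),(130,255,255)); n=np.zeros_like(m); ku,kv=map(int,k); n[max(kv-30,0):kv+30,ku-30:ku+30]=m[max(kv-30,0):kv+30,ku-30:ku+30]
r=cv2.minAreaRect(cv2.findNonZero(n)); kk=px2w(c,*r[0],.045); print('key',r,kk.round(4)); go(np.r_[kk[:2],.12],None)
E
```

```text
pred jar 319 199 pan pred (np.float64(319.78079235236424), np.float64(187.98764151574676))
318.0 188.0 41.580967 jar [0.5865 0.2676 0.11  ] pan [0.5928 0.2593 0.066 ] Rmm lid/pan [np.float64(34.9), np.float64(41.6)]
318.0 188.0 50.24811 jar [0.5865 0.2676 0.11  ] pan [0.5928 0.2593 0.066 ] Rmm lid/pan [np.float64(42.2), np.float64(50.2)]
318.0 188.0 23.758287 jar [0.5865 0.2676 0.11  ] pan [0.5928 0.2593 0.066 ] Rmm lid/pan [np.float64(20.0), np.float64(23.8)]
375.0 153.0 19.205584 jar [0.6036 0.3213 0.11  ] pan [0.6131 0.3232 0.066 ] Rmm lid/pan [np.float64(16.1), np.float64(19.2)]
key pred (np.float64(219.9465285561573), np.float64(186.37572121344056))
key ((220.0856170654297, 186.3116455078125), (22.428119659423828, 20.690147399902344), 24.443954467773438) [0.5121 0.1872 0.045 ]
t 8.3 pos [0.5938 0.261  0.1992] rpy [-1.7991e+02 -3.0000e-02  1.3015e+02] F [-0.   0.4 -1.1] open 0.0725
shift cm [ -0.38 -11.     7.94] rows>= 3.0 turn(after shift) None
```

View pics/w4.png

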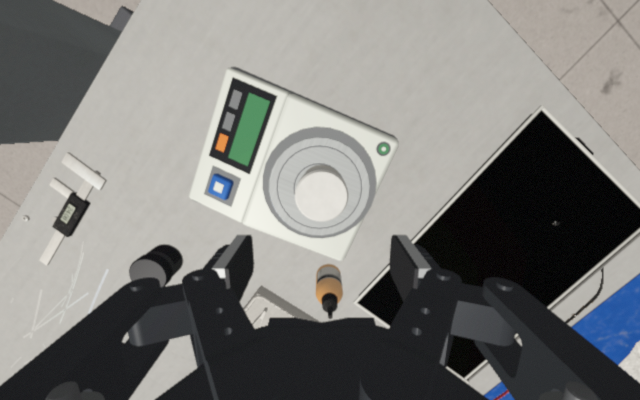

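The jar stands upright on the pan with its lid near (321,194), pan centre at (318,188) and key at (220,186). I'll check how well it is centred with a lid contour fit on this same image.

```bash
python3 - <<'E'
from h import *
c=np.load('w4.npy',allow_pickle=True).item(); im=c['color']; g=cv2.cvtColor(im,cv2.COLOR_RGB2GRAY)
for th in (205,215,225):
    m=(g>th).astype(np.uint8); yy,xx=np.mgrid[:400,:640]; m[(xx-321)**2+(yy-194)**2>38**2]=0
    m=cv2.morphologyEx(m,cv2.MORPH_OPEN,np.ones((5,5)))
    ct=max(cv2.findContours(m,cv2.RETR_EXTERNAL,cv2.CHAIN_APPROX_NONE)[0],key=cv2.contourArea); e=cv2.fitEllipse(ct)
    j=px2w(c,*e[0],.110); print(th,e,j.round(4),'diam',np.mean(e[1])/c['fx']*(c['origin'][2]-.11),'off',np.linalg.norm(j[:2]-px2w(c,318,188,.066)[:2]))
print(g[194,321],g[170,318],g[215,330])
E
```

```text
205 ((320.3016662597656, 196.50885009765625), (48.60134506225586, 50.9546012878418), 83.14857482910156) [0.5929 0.2631 0.11  ] diam 0.041835187055457704 off 0.0037512497029525077
215 ((320.3338317871094, 196.4622039794922), (47.317020416259766, 50.0419807434082), 79.0374526977539) [0.5929 0.2631 0.11  ] diam 0.04091199144171701 off 0.003801257545637149
225 ((320.2614440917969, 214.60752868652344), (9.400984764099121, 13.041661262512207), 51.32209777832031) [0.6036 0.2503 0.11  ] diam 0.009430800760418752 off 0.014032542675655842
224 149 224
```

The jar sits about 4 mm or less off the pan centre, which is within tolerance. On to the key, with the fingers shut and turned square to the balance.

>>> arm_command(increments=[[-0.7, -0.13, -5.65, 0, 0, 0, 0], [1, -0.13, -5.65, 0, 0, 0, 0], [1, 0, 0, 1, 0, 0, -9.7], [1, 0, 0, 1, 0, 0, -9.7], [1, 0, 0, 2, 0, 0, -9.7], [1, 0, 0, 2, 0, 0, -9.7], [1, 0, 0, 2, 0, 0, -9.7], [1, 0, 0, 2, 0, 0, -9.7], [1, 0, 0, 2, 0, 0, -9.7], [1, 0, 0, 0, 0, 0, 0]])

```text
time: 9.55
ee_pos: [0.5077, 0.1856, 0.0778]
tcp_rot: [-180.0, -0.3, -162.0]
wrist_force: [0.5, 0.6, -0.0]
opening: -0.0001
```

```bash
python3 - <<'E'
from h import *
go([.509,.186,.05],198)
E
```

```text
t 9.55 pos [0.5077 0.1856 0.0778] rpy [-179.99   -0.28 -162.01] F [ 0.5  0.6 -0. ] open -0.0001
shift cm [-0.15 -0.01  2.77] rows>= 1.0 turn(after shift) [-0.01 -0.28 -0.01]
```

>>> arm_command(increments=[[1, -0.1, 0, 2.3, 0, 0, 0], [1, 0, 0, 0.6, 0, 0, 0], [1, 0, 0, 0.3, 0, 0, 0], [1, 0, 0, 0.2, 0, 0, 0], [1, 0, 0, 0.1, 0, 0, 0], [1, 0, 0, 0, 0, 0, 0]])

```text
time: 10.3
ee_pos: [0.5108, 0.1868, 0.0461]
tcp_rot: [180.0, 0.1, -162.0]
wrist_force: [0.7, -0.2, 2.9]
opening: -0.0002
```

>>> arm_command(increments=[[1, 0, 0, 0.2, 0, 0, 0], [1, 0, 0, 0, 0, 0, 0]])

```text
time: 10.55
ee_pos: [0.511, 0.1868, 0.044]
tcp_rot: [180.0, 0.1, -161.9]
wrist_force: [2.1, 0.1, 4.3]
opening: 0.0002
```

>>> arm_command(increments=[[1, 0, 0, 0.2, 0, 0, 0], [1, 0, 0, 0, 0, 0, 0]])

```text
time: 10.8
ee_pos: [0.5112, 0.1869, 0.0435]
tcp_rot: [180.0, 0.2, -161.9]
wrist_force: [-1.8, -0.1, 15.7]
opening: 0.0
```

>>> arm_command(increments=[[1, 0, 0, 0.2, 0, 0, 0], [1, 0, 0, 0, 0, 0, 0]])

```text
time: 11.05
ee_pos: [0.5114, 0.187, 0.0431]
tcp_rot: [180.0, 0.2, -161.9]
wrist_force: [-6.0, -2.7, 27.9]
opening: -0.0005
```

Force jumped from 4 N to 28 N at a fixed height, so the key is on its stop. I retreat and return above the jar, turning to the tray's yaw.

>>> arm_command(increments=[[1, 0, 0, -1.5, 0, 0, 0], [1, 0, 0, -5.5, 0, 0, 0], [-0.7, 0, 0, -6, 0, 0, 0], [-0.7, -5.05, 2.3, 0, 0, 0, 0], [-0.7, -5.05, 2.3, 0, 0, 0, 0], [-0.7, 0, 0, 0, 0, 0, 8.7], [-0.7, 0, 0, 0, 0, 0, 8.7], [-0.7, 0, 0, 0, 0, 0, 8.7], [-0.7, 0, 0, 0, 0, 0, 0]])

```text
time: 12.18
ee_pos: [0.5918, 0.2616, 0.1688]
tcp_rot: [-180.0, -0.1, 172.0]
wrist_force: [0.6, -0.0, 0.2]
opening: 0.0725
```

```bash
python3 - <<'E'
from h import *
go([.5937,.262,.0805],172)
E
```

```text
t 12.18 pos [0.5918 0.2616 0.1688] rpy [-1.7996e+02 -7.0000e-02  1.7202e+02] F [ 0.6 -0.   0.2] open 0.0725
shift cm [-0.19  0.08  8.83] rows>= 2.0 turn(after shift) [-0.04 -0.07  0.02]
```

>>> arm_command(increments=[[-0.7, -0.19, 0.08, 4, 0, 0, 0], [-0.7, 0, 0, 3, 0, 0, 0], [-0.7, 0, 0, 1.8, 0, 0, 0], [-0.7, 0, 0, 0, 0, 0, 0], [-0.4, 0, 0, 0, 0, 0, 0], [-0.2, 0, 0, 0, 0, 0, 0], [0.2, 0, 0, 0, 0, 0, 0], [0.8, 0, 0, 0, 0, 0, 0], [1, 0, 0, 0, 0, 0, 0]], grip_force=25)

```text
time: 13.3
ee_pos: [0.5944, 0.2623, 0.0818]
tcp_rot: [180.0, 0.0, 172.0]
wrist_force: [1.2, 0.8, 0.6]
opening: 0.046
```

>>> arm_command(increments=[[1, 0, 0, -0.5, 0, 0, 0], [1, 0, 0, -2, 0, 0, 0], [1, 0, 0, -5, 0, 0, 0], [1, 0, 0, -5, 0, 0, 0], [1, 0, 0, 0, 0, 0, 0]])

```text
time: 13.92
ee_pos: [0.5952, 0.2625, 0.2112]
tcp_rot: [179.8, 0.3, 172.0]
wrist_force: [-0.4, 0.8, -2.0]
opening: 0.0459
```

```bash
python3 - <<'E'
from h import *
go([.52,-.25,.27],172)
E
```

```text
t 13.93 pos [0.5952 0.2625 0.2112] rpy [179.82   0.31 171.95] F [-0.4  0.8 -2. ] open 0.0459
shift cm [  0.23 -51.78  -6.04] rows>= 9.0 turn(after shift) [ 0.18  0.31 -0.05]
```

>>> arm_command(increments=[[1, -0.83, -5.37, -2.1, 0, 0, 0], [1, -0.83, -5.37, -2.1, 0, 0, 0], [1, -0.83, -5.37, -2.1, 0, 0, 0], [1, -0.83, -5.37, -2.1, 0, 0, 0], [1, -0.83, -5.37, -2.1, 0, 0, 0], [1, -0.83, -5.37, -2.1, 0, 0, 0], [1, -0.83, -5.37, -2.1, 0, 0, 0], [1, 0, 0, 0, 0, 0, 0], [1, 0, 0, 0, 0, 0, 0]])

```text
time: 15.05
ee_pos: [0.599, -0.1182, 0.3523]
tcp_rot: [180.0, -0.1, 171.9]
wrist_force: [-0.4, -0.5, -2.1]
opening: 0.0463
```

```bash
python3 - <<'E'
from h import *
c=snap('wrist','w5.png'); np.save('w5.npy',c,allow_pickle=True)
print(w2px(c,[.526,-.31,.011]),w2px(c,[.648,-.343,0]))
go([.522,-.31,.22],172)
E
```

```text
(np.float64(203.9656245928287), np.float64(134.00520191698595)) (np.float64(205.4402002112274), np.float64(202.7407217232895))
t 15.1 pos [ 0.599  -0.1176  0.3523] rpy [ 1.7998e+02 -1.1000e-01  1.7197e+02] F [ 1.  0. -1.] open 0.0459
shift cm [  4.91 -20.13  13.23] rows>= 4.0 turn(after shift) [ 0.02 -0.11 -0.03]
```

View pics/w5.png

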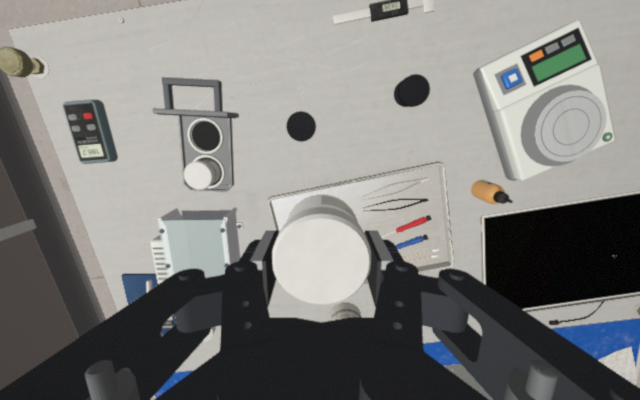

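The empty pocket is at (205,135), the stored jar at (205,172), the handle bar at (190,80), and the dry-box mouth edge runs from about (165,210) to (237,210). An enlarged crop will allow exact picks.

```bash
python3 - <<'E'
from h import *
c=np.load('w5.npy',allow_pickle=True).item()
cv2.imwrite('pics/crop5.png',cv2.resize(c['color'][70:220,145:260,::-1],None,fx=4,fy=4,interpolation=cv2.INTER_CUBIC))
g=cv2.cvtColor(c['color'],cv2.COLOR_RGB2GRAY)
h=cv2.HoughCircles(g[110:160,175:235],cv2.HOUGH_GRADIENT_ALT,1,5,param1=150,param2=.6,minRadius=10,maxRadius=25)
if h is not None:
    for a in h[0]: print(a+[175,110,0],px2w(c,a[0]+175,a[1]+110,.011).round(4),'r',a[2]*(c['origin'][2]-.011)/c['fx'])
E
```

```text
[204.         134.          18.25280571] [ 0.526  -0.3099  0.011 ] r 0.03194275579783798
```

View pics/crop5.png

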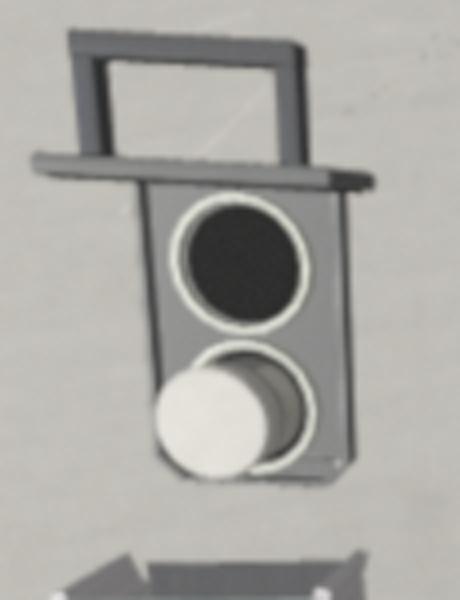

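```bash
python3 - <<'E'
from h import *
c=np.load('w5.npy',allow_pickle=True).item()
f=lambda x,y,z: px2w(c,x/4+145-.375,y/4+70-.375,z)
P=f(240,263,.011);S=f(246,408,.011)
a,b=f(72,40,.053),f(302,51,.053); l,r=f(33,158,.061),f(375,178,.061)
ang=lambda d: np.degrees(np.arctan2(d[1],d[0]))
print('free',P.round(4),'stored',S.round(4),'ax',ang(S-P),'d',np.linalg.norm(S-P))
print('bar',a.round(4),b.round(4),'mid',((a+b)/2).round(4),np.linalg.norm(a-b),'ax',ang(b-a)-90)
print('panel',l.round(4),r.round(4),((l+r)/2).round(4),np.linalg.norm(r-l),'ax',ang(r-l)-90)
im=c['color'][195:285,140:260,::-1]
a1=cv2.resize(im,None,fx=5,fy=5,interpolation=cv2.INTER_CUBIC)
cv2.imwrite('pics/crop6.png',a1)
E
```

```text
free [ 0.5284 -0.3095  0.011 ] stored [ 0.5898 -0.3224  0.011 ] ax -11.90167142931471 d 0.06277563868767704
bar [ 0.4414 -0.3337  0.053 ] [ 0.4571 -0.25    0.053 ] mid [ 0.4492 -0.2919  0.053 ] 0.08512432819870962 ax -10.631267933446239
panel [ 0.4808 -0.3559  0.061 ] [ 0.5058 -0.2307  0.061 ] [ 0.4933 -0.2933  0.061 ] 0.1276211741022154 ax -11.291955564069227
```

View pics/crop6.png

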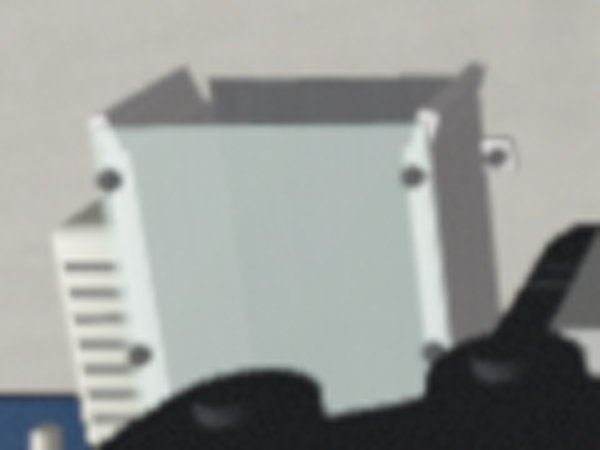

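```bash
python3 - <<'E'
from h import *
c=np.load('w5.npy',allow_pickle=True).item()
f=lambda x,y,z: px2w(c,x/5+140-.4,y/5+195-.4,z)
ang=lambda d: np.degrees(np.arctan2(d[1],d[0]))
L,Rr=f(93,118,.061),f(438,112,.061); l,r=f(185,67,0),f(484,66,0)
for a,b in((L,Rr),(l,r)): print(a.round(4),b.round(4),'mid',((a+b)/2).round(4),'w',np.linalg.norm(a-b),'ax',ang(b-a)-90)
s=[f(x,y,.063) for x,y in((109,180),(140,354),(413,176),(433,352))]
print('screws',[x.round(4) for x in s]); print('ax',ang(s[1]-s[0]),ang(s[3]-s[2]),ang(s[2]-s[0])-90,ang(s[3]-s[1])-90,'front mid',((s[0]+s[2])/2).round(4),'rear',((s[1]+s[3])/2).round(4))
# top camera
t=np.load('top0.npy',allow_pickle=True).item()
q=lambda x,y,z: px2w(t,x/3+195-.3,y/3+95-.3,z)
for a,b in(((612,205),(716,211)),((628,55),(730,62))):
    A,B=q(*a,.061),q(*b,.061); print('top',A.round(4),B.round(4),((A+B)/2).round(4),np.linalg.norm(A-B),ang(A-B)-90)
E
```

```text
[ 0.6492 -0.3984  0.061 ] [ 0.6632 -0.2846  0.061 ] mid [ 0.6562 -0.3415  0.061 ] w 0.114648888388613 ax -7.024092159299201
[ 0.6504 -0.399   0.    ] [ 0.6658 -0.288   0.    ] mid [ 0.6581 -0.3435  0.    ] w 0.11204021028822758 ax -7.873678249891569
screws [array([ 0.6706, -0.3981,  0.063 ]), array([ 0.7347, -0.4061,  0.063 ]), array([ 0.6835, -0.2972,  0.063 ]), array([ 0.7482, -0.3055,  0.063 ])]
ax -7.120583865624982 -7.302888163736706 -7.269984011602915 -7.643857434886215 front mid [ 0.6771 -0.3477  0.063 ] rear [ 0.7414 -0.3558  0.063 ]
top [ 0.6526 -0.2867  0.061 ] [ 0.6436 -0.397   0.061 ] [ 0.6481 -0.3419  0.061 ] 0.11063186844359421 -4.633710529773822
top [ 0.8186 -0.3112  0.061 ] [ 0.8081 -0.421   0.061 ] [ 0.8133 -0.3661  0.061 ] 0.11031140701241544 -5.502646739263483
```

Tray yaw is −11.3° with the free pocket at (0.528,−0.310). The box yaw is about −7.3° with the mouth near (0.6565,−0.3435), and the widths check out at 112–114 mm. Going over the pocket.

>>> arm_command(increments=[[1, 0.73, -3.33, 3.8, 0, 0, 0], [1, 0.73, -3.33, 3.8, 0, 0, 0], [1, 0.73, -3.33, 3.8, 0, 0, 0], [1, 0.73, -3.33, 3.8, 0, 0, 0], [1, 0.73, -3.33, 3.8, 0, 0, 0], [1, 0.73, -3.33, 3.8, 0, 0, 0], [1, 0, 0, 0, 0, 0, 3.3], [1, 0, 0, 0, 0, 0, 0], [1, 0, 0, 0, 0, 0, 0]])

```text
time: 16.23
ee_pos: [0.5282, -0.3088, 0.1258]
tcp_rot: [-180.0, 0.0, 168.8]
wrist_force: [0.4, 0.5, -1.8]
opening: 0.046
```

```bash
python3 - <<'E'
from h import *
c=snap('wrist','w6.png'); np.save('w6.npy',c,allow_pickle=True)
print('free',w2px(c,[.5284,-.3095,.011]),'jar base',w2px(c,bot.get_obs()['ee_pos']-[0,0,.016]))
go([.5284,-.3095,.025],168.7)
E
```

```text
free (np.float64(320.48296545065017), np.float64(191.82124887668556)) jar base (np.float64(320.75607283531264), np.float64(230.83956302688347))
t 16.27 pos [ 0.5282 -0.309   0.126 ] rpy [-1.7998e+02  4.0000e-02  1.6879e+02] F [ 0.2  0.  -2. ] open 0.0462
shift cm [-0.02 -0.04 10.1 ] rows>= 2.0 turn(after shift) [-0.02  0.04  0.09]
```

View pics/w6.png

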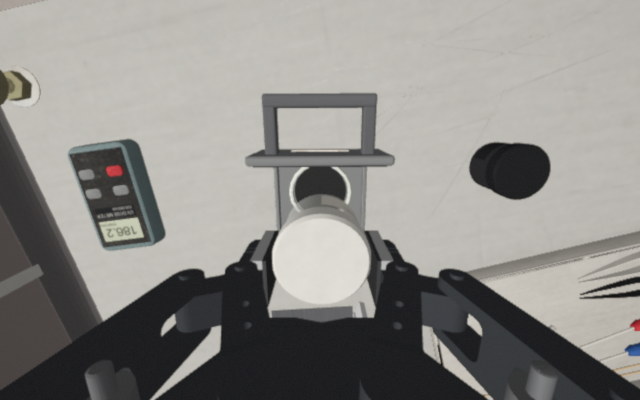

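The ring is centred at (320,191) as predicted, and the bar and panel lie level in the image, so the tray is square to the tool. Descending.

>>> arm_command(increments=[[1, 0, 0, 4.5, 0, 0, 0], [1, 0, 0, 3.5, 0, 0, 0], [1, 0, 0, 1.5, 0, 0, 0], [1, 0, 0, 0.5, 0, 0, 0], [1, 0, 0, 0.3, 0, 0, 0], [1, 0, 0, 0, 0, 0, 0]])

```text
time: 17.02
ee_pos: [0.5282, -0.3102, 0.0236]
tcp_rot: [-180.0, 0.1, 168.7]
wrist_force: [-0.8, 0.6, -1.4]
opening: 0.046
```

>>> arm_command(increments=[[1, 0, 0, 0.1, 0, 0, 0], [1, 0, 0, 0.1, 0, 0, 0], [1, 0, 0, 0, 0, 0, 0]])

```text
time: 17.4
ee_pos: [0.5283, -0.3102, 0.0222]
tcp_rot: [-180.0, 0.1, 168.7]
wrist_force: [-0.7, 1.5, 6.4]
opening: 0.0464
```

Contact came at TCP 0.0222. Resting on the rim would have read about 0.027, so the jar is seated on the floor. I release and rise.

>>> arm_command(increments=[[1, 0, 0, -0.1, 0, 0, 0], [-0.15, 0, 0, 0, 0, 0, 0], [-0.25, 0, 0, 0, 0, 0, 0], [-0.5, 0, 0, 0, 0, 0, 0], [-0.5, 0, 0, 0, 0, 0, 0], [-0.5, 0, 0, -1.5, 0, 0, 0], [-0.5, 0, 0, -5, 0, 0, 0], [-0.5, 0, 0, -5, 0, 0, 0], [-0.5, 0, 0, -2, 0, 0, 0], [-0.5, 0, 0, 0, 0, 0, 0]])

```text
time: 18.65
ee_pos: [0.5285, -0.3103, 0.1593]
tcp_rot: [-179.9, 0.2, 168.7]
wrist_force: [-0.2, -1.3, -1.1]
opening: 0.0644
```

```bash
python3 - <<'E'
from h import *
c=snap('wrist','w7.png'); np.save('w7.npy',c,allow_pickle=True)
g=cv2.cvtColor(c['color'],cv2.COLOR_RGB2GRAY)
u,v=map(int,w2px(c,[.5284,-.3095,.049])); print('pred lid',u,v,'r exp',c['fx']*.0235/(c['origin'][2]-.049))
h=cv2.HoughCircles(g[v-60:v+60,u-60:u+60],cv2.HOUGH_GRADIENT_ALT,1,5,param1=150,param2=.5,minRadius=15,maxRadius=40)
if h is not None:
    for a in h[0]: print(a+[u-60,v-60,0],'lid',px2w(c,a[0]+u-60,a[1]+v-60,.049).round(4),'rim',px2w(c,a[0]+u-60,a[1]+v-60,.011).round(4))
# handle bar: dark pixels in predicted area
b=[w2px(c,p) for p in([.4414,-.3337,.053],[.4571,-.25,.053])]; print('bar pred',b)
a0=np.array(w2px(c,[.4492,-.2928,.053])).astype(int); print('column profile at bar centre',a0,g[a0[1]-14:a0[1]+30,a0[0]])
for uu in (a0[0]-35,a0[0]+35): print(uu,g[a0[1]-14:a0[1]+16,uu])
go([.449,-.2929,.12],78.7)
E
```

```text
pred lid 322 191 r exp 25.745477990299975
[321.        188.         35.1401825] lid [ 0.5244 -0.3098  0.049 ] rim [ 0.5334 -0.3117  0.011 ]
[321.         188.          25.21654892] lid [ 0.5244 -0.3098  0.049 ] rim [ 0.5334 -0.3117  0.011 ]
[322.         237.          23.75425339] lid [ 0.5733 -0.3186  0.049 ] rim [ 0.5896 -0.3218  0.011 ]
bar pred [(np.float64(274.24107736603133), np.float64(101.41015644455973)), (np.float64(374.38504790307337), np.float64(100.10071613388483))]
column profile at bar centre [323 100] [193 192 191 191 190 190 190 190 187 159 115 100 103 104 105 105 103 104
 103 101  92  90 147 182 192 192 191 191 190 191 192 191 193 194 194 193
 193 192 191 190 190 190 191 191]
288 [191 190 190 190 192 192 192 193 191 182 139 100 102 105 106 103 102 102
 102 102  96  85 113 171 190 192 191 190 190 190]
358 [189 190 191 192 191 191 190 190 187 149 103 100 104 105 105 103 103 103
 101  97  92  84 119 135 138 136 130 123 120 119]
t 18.7 pos [ 0.5279 -0.31    0.1573] rpy [-1.7997e+02  8.0000e-02  1.6865e+02] F [ 0.3  0.2 -0.6] open 0.0642
shift cm [8.08 0.13 3.72] rows>= 2.0 turn(after shift) [4.000e-02 8.000e-02 8.995e+01]
```

The lid is at (321,188) with radius 25 px as expected for a seated jar, and the bar is where predicted, with midline v≈100.5. Now over to the handle, turning 90°.

>>> arm_command(increments=[[0.06, 4.04, 0.07, 0, 0, 0, 0], [0.06, 4.04, 0.07, 0, 0, 0, 0], [0.06, 0, 0, 0, 0, 0, 10], [0.06, 0, 0, 0, 0, 0, 10], [0.06, 0, 0, 0, 0, 0, 10], [0.06, 0, 0, 0, 0, 0, 10], [0.06, 0, 0, 0, 0, 0, 10], [0.06, 0, 0, 0, 0, 0, 10], [0.06, 0, 0, 0, 0, 0, 10], [0.06, 0, 0, 0, 0, 0, 10]])

```text
time: 19.95
ee_pos: [0.4481, -0.2922, 0.1548]
tcp_rot: [-179.9, -0.1, 88.3]
wrist_force: [0.0, -0.2, 0.3]
opening: 0.0407
```

>>> arm_command(increments=[[0.06, 0, 0, 0, 0, 0, 10], [0.06, 0, 0, 0, 0, 0, 0], [0.06, 0, 0, 0, 0, 0, 0]])

```text
time: 20.32
ee_pos: [0.4484, -0.2924, 0.1557]
tcp_rot: [-179.9, -0.0, 78.9]
wrist_force: [-0.7, 0.2, -0.1]
opening: 0.0403
```

```bash
python3 - <<'E'
from h import *
go([.449,-.2929,.027],78.7)
E
```

```text
t 20.32 pos [ 0.4484 -0.2924  0.1557] rpy [-1.7993e+02 -3.0000e-02  7.8870e+01] F [-0.7  0.2 -0.1] open 0.0403
shift cm [-0.04  0.08 12.87] rows>= 3.0 turn(after shift) [-0.07 -0.03  0.17]
```

>>> arm_command(increments=[[0.06, -0.04, 0.08, 5, 0, 0, 0], [0.06, 0, 0, 4, 0, 0, 0], [0.06, 0, 0, 2.4, 0, 0, 0], [0.06, 0, 0, 1.4, 0, 0, 0], [0.06, 0, 0, 0, 0, 0, 0], [0.4, 0, 0, 0, 0, 0, 0], [0.7, 0, 0, 0, 0, 0, 0], [1, 0, 0, 0, 0, 0, 0], [1, 0, 0, 0, 0, 0, 0]], grip_force=30)

```text
time: 21.45
ee_pos: [0.4492, -0.2933, 0.0296]
tcp_rot: [180.0, 0.0, 78.7]
wrist_force: [-5.4, 1.0, 5.3]
opening: 0.0094
```

```bash
python3 - <<'E'
from h import *
go([.4551,-.3177,.0275],82.7)
E
```

```text
t 21.45 pos [ 0.4492 -0.2933  0.0296] rpy [1.800e+02 4.000e-02 7.867e+01] F [-5.4  1.   5.3] open 0.0094
shift cm [-2.28  1.06  0.21] rows>= 1.0 turn(after shift) [-0.    0.04 -4.03]
```

The bar is gripped (opening 9.4 mm). Next I align the tray with the box axis, slowly, while it is still outside.

>>> arm_command(increments=[[1, -0.28, 0.13, -0.1, 0, 0, -0.5], [1, -0.28, 0.13, 0, 0, 0, -0.5], [1, -0.28, 0.13, 0, 0, 0, -0.5], [1, -0.28, 0.13, 0, 0, 0, -0.5], [1, -0.28, 0.13, 0, 0, 0, -0.5], [1, -0.28, 0.13, 0, 0, 0, -0.5], [1, -0.28, 0.13, 0, 0, 0, -0.5], [1, -0.28, 0.13, 0, 0, 0, -0.5], [1, 0, 0, 0, 0, 0, 0], [1, 0, 0, 0, 0, 0, 0]])

```text
time: 22.7
ee_pos: [0.456, -0.3168, 0.0297]
tcp_rot: [180.0, -0.0, 82.7]
wrist_force: [-2.4, 4.5, 2.0]
opening: 0.0093
```

```bash
python3 - <<'E'
from h import *
go([.4551,-.3177,.0275],82.7)
c=snap('top'); cv2.imwrite('pics/t2.png',cv2.resize(c['color'][120:250,365:465,::-1],None,fx=4,fy=4,interpolation=cv2.INTER_CUBIC)); np.save('t2.npy',c,allow_pickle=True)
w=snap('wrist','w8.png'); np.save('w8.npy',w,allow_pickle=True)
E
```

```text
t 22.7 pos [ 0.456  -0.3168  0.0297] rpy [ 1.800e+02 -2.000e-02  8.268e+01] F [-2.4  4.5  2. ] open 0.0093
shift cm [-0.1  -0.08  0.22] rows>= 1.0 turn(after shift) [ 0.   -0.02 -0.02]
```

>>> arm_command(increments=[[1, -0.1, 0.4, 0, 0, 0, 0], [1, 0, 0.4, 0, 0, 0, 0], [1, 0, 0.4, 0, 0, 0, 0], [1, 0, 0.4, 0, 0, 0, 0], [1, 0, 0.4, 0, 0, 0, 0], [1, 0, 0.4, 0, 0, 0, 0], [1, 0, 0.4, 0, 0, 0, 0], [1, 0, 0.4, 0, 0, 0, 0], [1, 0, 0.4, 0, 0, 0, 0]])

```text
time: 23.92
ee_pos: [0.4907, -0.3231, 0.0297]
tcp_rot: [-179.9, 0.1, 82.6]
wrist_force: [-7.6, 1.5, 4.4]
opening: 0.0097
```

>>> arm_command(increments=[[1, 0, 0.4, 0, 0, 0, 0], [1, 0, 0.4, 0, 0, 0, 0], [1, 0, 0.4, 0, 0, 0, 0], [1, 0, 0.4, 0, 0, 0, 0], [1, 0, 0.4, 0, 0, 0, 0]])

```text
time: 24.55
ee_pos: [0.5105, -0.3257, 0.0297]
tcp_rot: [-179.9, 0.1, 82.6]
wrist_force: [-8.3, 1.4, 4.5]
opening: 0.009
```

>>> arm_command(increments=[[1, 0, 0.45, 0, 0, 0, 0], [1, 0, 0.45, 0, 0, 0, 0], [1, 0, 0.45, 0, 0, 0, 0], [1, 0, 0.45, 0, 0, 0, 0], [1, 0, 0.45, 0, 0, 0, 0], [1, 0, 0.45, 0, 0, 0, 0], [1, 0, 0.45, 0, 0, 0, 0], [1, 0, 0.45, 0, 0, 0, 0]])

```text
time: 25.55
ee_pos: [0.5462, -0.3303, 0.0297]
tcp_rot: [-179.9, 0.1, 82.6]
wrist_force: [-8.1, 0.8, 4.3]
opening: 0.0094
```

>>> arm_command(increments=[[1, 0, 0.45, 0, 0, 0, 0], [1, 0, 0.45, 0, 0, 0, 0], [1, 0, 0.45, 0, 0, 0, 0], [1, 0, 0.45, 0, 0, 0, 0], [1, 0, 0.45, 0, 0, 0, 0], [1, 0, 0.45, 0, 0, 0, 0], [1, 0, 0.45, 0, 0, 0, 0], [1, 0, 0.45, 0, 0, 0, 0]])

```text
time: 26.55
ee_pos: [0.5819, -0.335, 0.0297]
tcp_rot: [-179.9, 0.1, 82.6]
wrist_force: [-7.6, 0.9, 4.8]
opening: 0.0095
```

>>> arm_command(increments=[[1, 0, 0.4, 0, 0, 0, 0], [1, 0, 0.4, 0, 0, 0, 0], [1, 0, 0.4, 0, 0, 0, 0], [1, 0, 0.3, 0, 0, 0, 0], [1, 0, 0.2, 0, 0, 0, 0], [1, 0, 0.2, 0, 0, 0, 0]])

```text
time: 27.3
ee_pos: [0.6007, -0.3374, 0.0297]
tcp_rot: [-179.9, 0.1, 82.6]
wrist_force: [-8.1, 1.9, 5.1]
opening: 0.0092
```

>>> arm_command(increments=[[1, 0, 0.2, 0, 0, 0, 0], [1, 0, 0.2, 0, 0, 0, 0], [1, 0, 0, 0, 0, 0, 0]])

```text
time: 27.68
ee_pos: [0.6049, -0.338, 0.0297]
tcp_rot: [-179.9, 0.1, 82.6]
wrist_force: [-6.7, 0.3, 5.3]
opening: 0.0093
```

>>> arm_command(increments=[[1, 0, 0.2, 0, 0, 0, 0], [1, 0, 0, 0, 0, 0, 0]])

```text
time: 27.92
ee_pos: [0.6068, -0.3382, 0.0297]
tcp_rot: [-179.9, 0.1, 82.6]
wrist_force: [-7.1, 2.0, 4.4]
opening: 0.0093
```

>>> arm_command(increments=[[1, 0, 0.2, 0, 0, 0, 0], [1, 0, 0, 0, 0, 0, 0]])

```text
time: 28.18
ee_pos: [0.6072, -0.3382, 0.0297]
tcp_rot: [-179.7, 0.1, 82.6]
wrist_force: [-15.6, 2.9, 8.9]
opening: 0.0092
```

>>> arm_command(increments=[[1, 0, 0.2, 0, 0, 0, 0], [1, 0, 0, 0, 0, 0, 0]])

```text
time: 28.42
ee_pos: [0.6073, -0.3382, 0.0296]
tcp_rot: [-179.5, 0.0, 82.5]
wrist_force: [-26.7, 5.0, 13.0]
opening: 0.0092
```

>>> arm_command(increments=[[1, 0, 0.15, 0, 0, 0, 0], [1, 0, 0, 0, 0, 0, 0]])

```text
time: 28.68
ee_pos: [0.6073, -0.3382, 0.0296]
tcp_rot: [-179.4, 0.0, 82.5]
wrist_force: [-33.4, 6.3, 18.0]
opening: 0.0092
```

A firm stop at x=0.6073 (predicted 0.609) means the panel is on the wall ends. I relieve the push, open within the gap and rise.

>>> arm_command(increments=[[1, 0, -0.3, 0, 0, 0, 0], [1, 0, -0.15, 0, 0, 0, 0], [0.7, 0, 0, 0, 0, 0, 0], [0.4, 0, 0, 0, 0, 0, 0], [0.1, 0, 0, 0, 0, 0, 0], [0.1, 0, 0, 0, 0, 0, 0], [0.1, 0, 0, -2, 0, 0, 0], [0.1, 0, 0, -5, 0, 0, 0], [0.1, 0, 0, -5, 0, 0, 0], [0.1, 0, 0, -5, 0, 0, 0]])

```text
time: 29.92
ee_pos: [0.6084, -0.3375, 0.203]
tcp_rot: [179.9, 0.0, 82.7]
wrist_force: [1.6, 0.2, 0.3]
opening: 0.0383
```

```bash
python3 - <<'E'
from h import *
go([.47,-.2,.3])
E
```

```text
t 29.93 pos [ 0.6084 -0.3375  0.203 ] rpy [1.799e+02 4.000e-02 8.265e+01] F [1.6 0.2 0.3] open 0.0383
shift cm [ 11.86 -15.47  -9.73] rows>= 4.0 turn(after shift) None
```

>>> arm_command(increments=[[0.1, 4.3, -0.8, -3, 0, 0, 0], [0.1, 4.3, -0.8, -3, 0, 0, 0], [0.1, 4.3, -0.8, -3, 0, 0, 0], [0.1, 4.3, -0.8, -3, 0, 0, 0], [0.1, 4.3, -0.8, -3, 0, 0, 0], [0.1, 0, 0, 0, 0, 0, -10], [0.1, 0, 0, 0, 0, 0, -10], [0.1, 0, 0, 0, 0, 0, -10], [0.1, 0, 0, 0, 0, 0, -10], [0.1, 0, 0, 0, 0, 0, -10]])

```text
time: 31.18
ee_pos: [0.596, -0.1191, 0.3512]
tcp_rot: [179.9, 0.1, 133.0]
wrist_force: [0.8, 0.2, 0.0]
opening: 0.0385
```

>>> arm_command(increments=[[0.1, 0, 0, 0, 0, 0, -10], [0.1, 0, 0, 0, 0, 0, -10], [0.1, 0, 0, 0, 0, 0, -10], [0.1, 0, 0, 0, 0, 0, -10], [0.1, 0, 0, 0, 0, 0, 0], [0.1, 0, 0, 0, 0, 0, 0]])

```text
time: 31.92
ee_pos: [0.5963, -0.1192, 0.3503]
tcp_rot: [-180.0, 0.1, 172.4]
wrist_force: [0.3, 1.0, 0.5]
opening: 0.0381
```

```bash
python3 - <<'E'
from h import *
c=snap('wrist','w9.png'); np.save('w9.npy',c,allow_pickle=True)
o=np.array([.6565,-.3435]); a=np.radians(-7.3); ax=np.array([np.cos(a),np.sin(a)])
print(w2px(c,np.r_[o,.061]), w2px(c,np.r_[o-ax*.048,.053])); go([.6,-.12,.35])
u,v=map(int,w2px(c,np.r_[o-ax*.02,.06])); u0,v0=max(u-80,0),max(v-65,0); print(u0,v0)
cv2.imwrite('pics/crop9.png',cv2.resize(c['color'][v0:v+70,u0:u+80,::-1],None,fx=4,fy=4,interpolation=cv2.INTER_CUBIC))
E
```

```text
(np.float64(191.48001596077526), np.float64(218.1392366307255)) (np.float64(189.9617805273103), np.float64(188.75078991691825))
t 31.98 pos [ 0.5963 -0.1193  0.3501] rpy [-1.8000e+02  4.0000e-02  1.7247e+02] F [ 0.  -0.7  0.1] open 0.0385
shift cm [-0.38 -0.03  0.01] rows>= 1.0 turn(after shift) None
110 141
```

View pics/crop9.png

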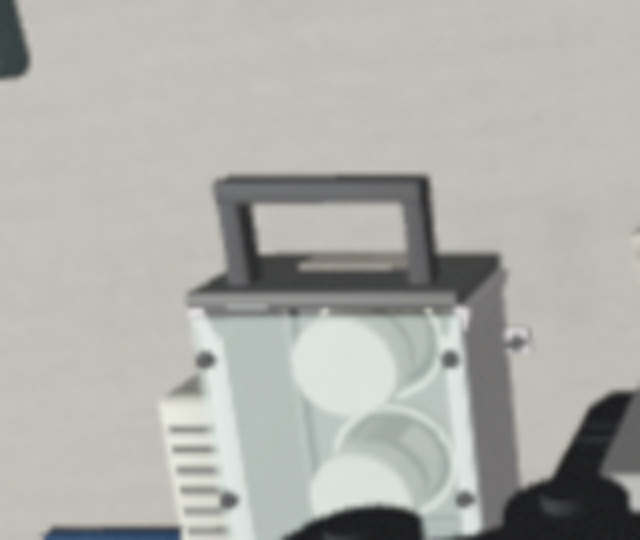

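The panel lies flush and parallel along the whole roof edge, from crop (190,305) to (460,305). Both lids show upright in their pockets under the clear roof, and the robot is clear. Handing in.

```bash
python3 -c "
from h import *
print(bot.job_done())"
```

```text
the job is handed in; nothing more can be done
None
```

The job is done and handed in at about 32 s of the 72 s allowed; the interface gave no verdict.

- **Weighing:** I set the white jar on the pan and released it. A lid fit put its centre about 4 mm from the pan centre, against the 10 mm limit.
- **Record key:** I pressed the key with the fingers shut until it stopped hard. Force rose from 4 N to 28 N over less than 1 mm. I couldn't read the joint values for the key or the pan, so those rest on force and position.
- **Tray:** I stood the jar in the front pocket, lined the tray up with the dry box and slid it in by the handle. It stopped firmly about 1.6 mm before the predicted position.

**Last checks:** the final picture shows the panel flush along the whole mouth, both jars upright in their pockets, and the arm clear. I did not look at the balance again after lifting the jar off.

**Disagreements:**
- The top camera gave a dry-box direction of about −5°, against −7.3° from the wrist camera. I used the wrist value, and the tray went in without sideways resistance.
- After release, the jar's lid measured about 4 mm from my estimate of the pocket centre. That is within the pocket's 5 mm of play each side, and the contact height fitted a seated jar.

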